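# Set up the offer stand

### The job

Set up today's offer on the white stand: first lay the green can that lies on the counter along the middle of the black cradle and let it come to rest on the cradle before you let go. Then press the green button, fully down and up again each time, until the price drum shows the red 5 square in its window. The drum only steps forward, so do not run past it, and leave the stapler, phone, charger and red lighter near the stand where they are.

Things in the scene. Friction and masses are not known exactly. Their poses are not given: they have to be found in the camera images.
- stand: Offer stand, fixed to the counter: white base plate, x -85 to 85, y -150 to 165 mm, 12 thick. Origin on the counter; x points away from the robot at yaw 0, y left, z up. Left: black can cradle. Right: grey price counter, a housing x -52 to 52, y -140 to -6 mm, top 110 mm above the counter, a green button on top, the drum's window in the sloping upper front edge.
- cradle_mid (a point): Where the middle of the can belongs: stand frame (0, 105, 62) mm. Two black V saddles (45 degree flanks, 12 mm thick) stand 42 mm before and behind it, tips 10 mm below it; the can lies along the stand's x, its axis 62 mm above the counter. Between the saddles 72 mm are free for fingers, down to the plate 50 mm below this point.
- can: Green and white drinks can lying on its side on the counter, 53 mm diameter, 134 mm long, 0.27 kg. Origin: centre of its bottom end; its z axis runs along the can to the top end. It may lie in the cradle either way round.
- can_mid (a point): Middle of the can on its axis (67 mm from its bottom end, 26.5 mm above the counter at the start). Take care on the way: from about x = 0.70 m back a raised shelf 0.19 m high, with pens on it, spans the counter, and a wall screen hangs behind the robot's left shoulder, 0.8 m up.
- button_top (a point): Centre of the top of the round green button, 40 mm diameter, stand frame (12, -105, 131) mm when up; it moves with the button. Fully down it is 0.5 mm above its black collar.
- step_button (a joint): Travel of the button: 0 m up, 0.0185 m fully down; its spring lifts it again. Pressing takes about 3 N at first and 5 to 9 N near the bottom, where it meets a hard stop: press at 0.06 m/s or slower with a force stop of about 10 to 14 N (half of that may stop short).
- drum (a joint): Angle (rad) of the eight-faced drum: white faces, black digits 1 to 8, the 5 white on red. 0: red 5 square in the window; grows as numbers rise, 0.785 a step (4 at -0.785, 3 at -1.571). Starts at -1.45 to -3.4, perhaps between numbers. A short press leaves it between numbers, the next full press completes the step. Letting the button up does not turn it back.
- stapler: Red stapler, 128 x 34 x 42 mm, loose bystander at the front edge on the left (the other one, at the back, is fixed). Origin: centre of its underside.
- phone: Black phone, 149 x 71 x 9 mm, loose bystander. Origin: centre of its underside.
- usb_charger: White charger block, 69 x 40 x 26 mm, loose bystander on the counter to the right of the stand. Origin: centre of its underside.
- lighter_red: Red lighter, 81 x 25 x 12 mm, loose bystander. Origin: centre of its underside.
- window_mid (a point): Centre of the drum's window (about 33 mm high, 40 mm wide, facing up and towards the robot at 45 degrees; red index marks at both sides; covered by a clear pane). A full press brings the next number square into it. If the drum starts between two numbers, the first press moves it to the next or the next but one of them, so look after each press.

How it is judged:
On the way, in this order (a step that is already met when the one before it is completed fails the run):
1. the can rests in the cradle while the fingers still hold it (distance between can_mid and cradle_mid below 0.018 m and angle between the z axis of can and the x axis of stand, either way round below 0.15 rad and contact force between can and stand above 0.3 N and contact force between the fingers and can above 0.5 N), for 0.1 s.
2. the can lies in the cradle, let go (distance between can_mid and cradle_mid below 0.018 m and contact force between the fingers and can below 0.1 N and linear speed of can below 0.02 m/s), for 0.2 s.
3. the drum shows the red 5 square in the window (value of joint drum between -0.2 and 0.2 rad), for 0.2 s.
At the end, for the whole second after the job is handed in: The can lies at rest in both saddles of the cradle, its middle within 18 mm of the cradle's middle and within 5 mm of its height, along the cradle within 0.1 rad; the drum is within 0.2 rad of the red 5; the button is up (all of step 3 and distance between can_mid and cradle_mid below 0.018 m and z of can_mid in the frame of cradle_mid between -0.005 and 0.005 m and angle between the z axis of can and the x axis of stand, either way round below 0.1 rad and linear speed of can below 0.02 m/s and value of joint step_button below 0.004 m); the robot touches nothing.
It fails at once if the drum is run past the 5 (value of joint drum above 0.4 rad).
It fails at once if the stapler is pushed more than 30 mm (distance of stapler from where it was at the start of the episode above 0.03 m).
It fails at once if the phone is pushed more than 30 mm (distance of phone from where it was at the start of the episode above 0.03 m).
It fails at once if the charger is pushed more than 30 mm (distance of usb_charger from where it was at the start of the episode above 0.03 m).
It fails at once if the red lighter is pushed more than 30 mm (distance of lighter_red from where it was at the start of the episode above 0.03 m).
It also fails if it takes over 45 s, if anything falls off the work surface, if the arm or the gripper's body presses on something with over 40 N, if the wrist force passes 120 N, or if a joint passes its speed limit or range.

### The arm

A 7-joint arm with a two-finger parallel gripper is mounted at the origin on a cart in front of the work surface, level with it; the furniture and walls round the work are solid. World frame = base frame: x ahead of the robot, y to its left, z up, the work surface at z = 0. Lengths are in m, angles in rad, forces in N, time in s.
With the tool pointing down it reaches from about 0.4 to 0.875 m from the base axis. Payload 19.3 kg.
Tool frame: the origin (TCP) lies midway between the tips of the shut fingers; the grasp point (between the pads) lies 19 mm behind it; z points along the fingers, y is the line along which they close (so a half turn about z gives the same grasp; the last joint's range is limited). The gripper opens to 85 mm and grips with 20 to 120 N. Pads are 22 mm wide; open, the fingers measure 114 mm over their backs; the gripper's body (76 mm by 85 mm) begins 54 mm behind the grasp point. The pads swing forward as they close: fully open they stand 13 mm farther back than shut.
Start: joints at [1.145, 0.521, -0.036, 1.599, 0.021, 1.021, -0.113], TCP at [0.218, -0.586, 0.231] pointing down, gripper open.
Joint ranges: [-2.91, 2.91], [-0.3, 2.13], [-1.5, 1.42], [0.17, 2.43], [-1.26, 4.41], [0.16, 1.93], [-2.52, 2.52]. Speed limits (rad/s): [1.89, 1.89, 2.39, 2.39, 3.01, 3.01, 3.01].

### API

Orientations are given as [roll, pitch, yaw] about the fixed x, y, z axes, in that order (R = Rz(yaw) Ry(pitch) Rx(roll)).
In Python, from workcell import * gives the robot as it stands. The module is installed in compiled form; this text tells all that it offers.
- The arm moves only by the tool play_rows, never from a script. Its argument "deltas" is a list of rows, each a list of 7 numbers: the shift along the tool's x, y, z in units of 500 mm (1.0 is 500 mm), then the turn, a rotation vector about the tool's x, y, z in units of 120 degrees (1.0 is 120 degrees), then the closure, from 0 (fully open) to 1 (shut). A call has 1 to 10 rows; each row is the pose to reach, as a shift and turn from the pose commanded when the call began, along the tool's axes at that moment; what a row does not reach only later rows make up. A row lasts 1/10 s, in which the tool goes at most 50 mm and 8.59 degrees, less where a joint would pass 70% of its speed; a pose out of reach is approached as far as the arm can. A call with a number of a shift or a turn outside -1 to 1 is refused whole. A call with a gripper value outside its range is refused whole. The fingers move at their own pace and stop on an object; "newtons" is the grip in N (left out, the last holds). Time passes only in rows, so rows that repeat a pose let the fingers close. It gives the time, the measured TCP pose, the force, the opening and the grip force at its end, in the units of the state.
- observe(): the state, without advancing time (a new reading comes with each control period).
- grab_frame(name): name is "scene" or "top" or "wrist"; returns the picture (384x512x3 uint8, red, green, blue); there is no depth.
- get_calibration(name): a dict with "fovy" (degrees; the focal length in pixels is half the picture's height over the tangent of half this angle, whatever the lens; pixels are square), "cx", "cy" (the principal point, pixels), "k1" (the pictures are not rectified: a ray, as slopes to the right and down, at radius r is drawn at 1 + k1 r^2 times it, then the intrinsics apply), "xyz" and "rotation" of the camera in the world. Camera axes: x right, y down, z forward; pixel columns grow to the right and rows downward; lengths in m; the calibration is good to about 2 mm. A picture is of the moment at which its call begins: read the wrist's pose just before it. get_calibration takes no time and is no camera call; for the wrist camera it gives the pose at the moment of the call.
- job_done(): hands the job in; it is judged then, once.
The state is a dict: "clock": time; "qpos": joint angles; "qd": joint speeds; "joint_efforts": joint torques, N m; "position": TCP position; "tool_rot": TCP orientation; "force": force on the tool from outside, world axes, zero at the start; "moment": the same for the moment, N m; "grip_width": finger opening in m; "finger_force": force on a finger pad.
Only numpy, scipy, OpenCV 4.12 (cv2) and the standard library are available. Lean on these libraries where they do the work, as an engineer would, in place of code of your own. Each camera call takes 0.05 s, during which the arm holds its last target. There are 200 camera calls.

## Working session

There is one attempt and no reset: what is moved stays moved. The work goes in short steps, Python scripts to look and compute and a tool call to move; the robot and the scene stay as the last step left them, time stands still between calls to the robot, and variables do not carry over. Pictures are saved under pics/ and viewed, at most 10 in all, crops included, and the job is handed in when it is done.

Besides the shell and the picture viewer there is one more tool, called after "Request:" as name(argument=value, ...), one argument or row to a line, values as JSON. play_rows: Moves the arm, as the interface text tells. Its arguments: {"type":"object","properties":{"deltas":{"type":"array"},"newtons":{"type":"number"}},"required":["deltas"]}

```bash
mkdir -p pics; cat > h.py <<'E'
from workcell import *
import numpy as np, cv2
from scipy.spatial.transform import Rotation as R
def cal(n):
    c=get_calibration(n); f=192/np.tan(np.radians(c["fovy"])/2)
    Rm=np.array(c["rotation"]); 
    if Rm.shape!=(3,3): Rm=R.from_euler('xyz',Rm).as_matrix()
    return c,f,Rm,np.array(c["xyz"])
def ray(n,u,v,C=None):
    c,f,Rm,o=C or cal(n)
    K=np.array([[f,0,c["cx"]],[0,f,c["cy"]],[0,0,1]])
    x,y=cv2.undistortPoints(np.array([[[u,v]]],float),K,np.array([c["k1"],0,0,0.]))[0,0]
    return o,Rm@np.array([x,y,1])
def plane(n,u,v,z,C=None):
    o,d=ray(n,u,v,C); return o+d*(z-o[2])/d[2]
def proj(n,p,C=None):
    c,f,Rm,o=C or cal(n); q=Rm.T@(np.array(p)-o); x,y=q[:2]/q[2]; s=1+c["k1"]*(x*x+y*y)
    return np.array([c["cx"]+f*x*s,c["cy"]+f*y*s])
def save(im,name): cv2.imwrite("pics/"+name,im[:,:,::-1])
E
python3 - <<'E'
from h import *
for n in("scene","top"):
    c=get_calibration(n);print(n,c); im=grab_frame(n); np.save("pics/%s0.npy"%n,im); save(cv2.resize(im,(768,576),interpolation=cv2.INTER_CUBIC),n+"0.png")
s=observe();print(s)
E
```

```text
scene {'fovy': 46.24226924739024, 'cx': 254.08551447182307, 'cy': 185.16226176362062, 'k1': 0.02474128328556332, 'xyz': array([0.26027013, 0.76729766, 1.29052101]), 'rotation': array([-2.51129796, -0.0089475 , -2.8324544 ])}
top {'fovy': 57.04574132988538, 'cx': 258.85998619701405, 'cy': 191.8131516324389, 'k1': -0.09918988913928127, 'xyz': array([ 0.30562631, -0.05895726,  1.19378099]), 'rotation': array([-2.95175099, -0.0205626 , -1.56091481])}
{'clock': 0.1, 'qpos': array([ 1.14482097,  0.52194472, -0.03630346,  1.59992868,  0.02118738,
        1.02107402, -0.11280261]), 'qd': array([-0.00159489, -0.00179284, -0.00127763, -0.00101634,  0.00017068,
       -0.00074099, -0.00055048]), 'joint_efforts': array([ 5.33941769e-03, -9.28488922e+01,  1.98520795e+00, -3.70530403e+01,
        1.82615319e-02,  5.53943435e-03, -6.92136132e-05]), 'position': array([ 0.21755992, -0.58561026,  0.23079758]), 'tool_rot': array([-3.14062470e+00,  6.73932826e-05,  3.55734011e-01]), 'force': array([-0.28085774, -0.29430873, -0.06944225]), 'moment': array([ 0.04811826, -0.00844468, -0.06269021]), 'finger_force': 0.0, 'grip_width': 0.08526090133055868}
```

View pics/scene0.png

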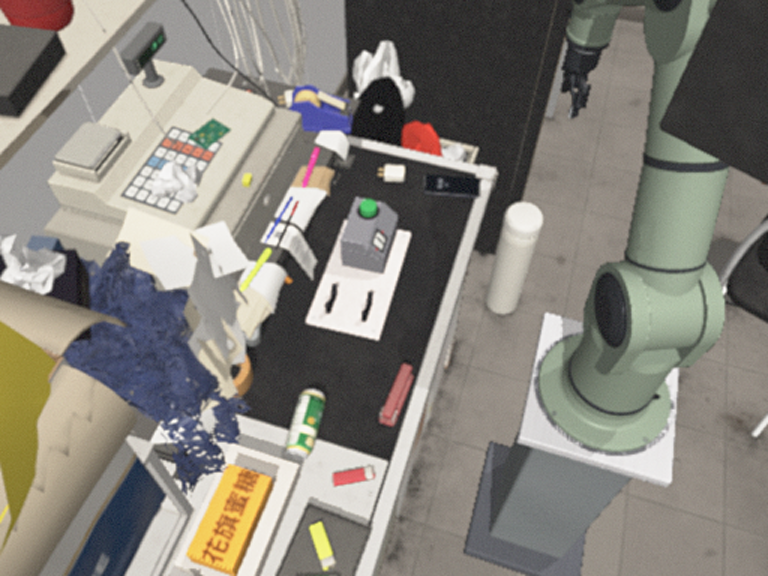

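View pics/top0.png

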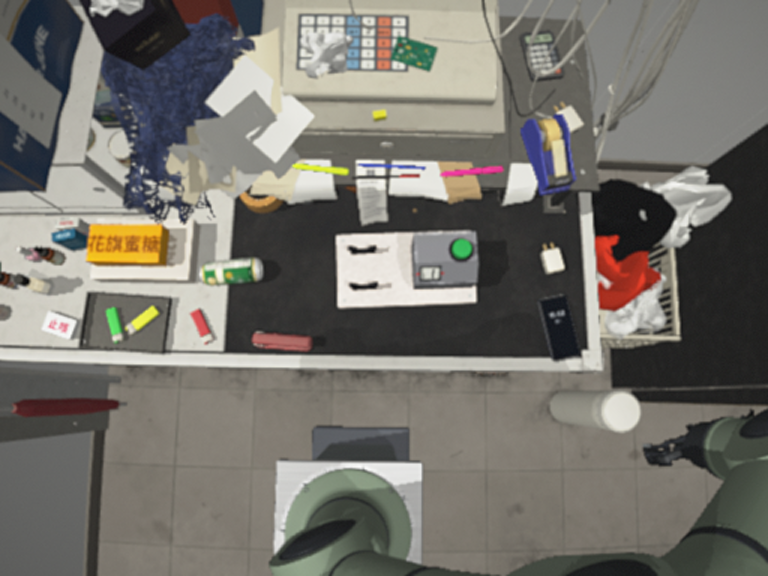

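The scene view shows the green can at about (305,423) left of the stand. In the top view the can spans (200,273) to (263,270), the plate corners are near (336,235), (474,232) and (338,307), and the button is at (461,249). Pixels are at 1.5x.

```bash
python3 - <<'E'
from h import *
t=np.load("pics/top0.npy"); s=np.load("pics/scene0.npy")
C=cal("top")
def comps(im,m,lo=8):
    n,l,st,ce=cv2.connectedComponentsWithStats(m.astype(np.uint8)); return [(i,st[i],ce[i]) for i in range(1,n) if st[i][4]>=lo],l
def hsv(im): return cv2.cvtColor(im,cv2.COLOR_RGB2HSV)
for n,im in(("top",t),("scene",s)):
    h=hsv(im); m=(h[...,0]>40)&(h[...,0]<80)&(h[...,1]>130)&(h[...,2]>60)
    for i,st,ce in comps(im,m,15)[0]: print(n,"green",st,ce, plane(n,*ce,.131).round(4), plane(n,*ce,.0265).round(4))
# plate top view
h=hsv(t); roi=np.zeros(t.shape[:2],bool); roi[150:210,215:325]=1
m=roi&(h[...,1]<40)&(h[...,2]>170)
co,l=comps(t,m,200)
for i,st,ce in co:
    print(st); pts=np.argwhere(l==i)[:,::-1].astype(np.float32)
    W=np.array([plane("top",*p,.012)[:2] for p in pts],np.float32)
    # left edge and front/back edges
    r=cv2.minAreaRect(W); print(r, cv2.boxPoints(r))
for p in [(200,273),(263,270),(232,258),(232,285)]: print("can",plane("top",p[0]/1.5,p[1]/1.5,.0265).round(4))
for nm,p in dict(stapler=(282,341),phone=(560,327),charger=(552,258),lighter=(201,326)).items(): print(nm,plane("top",p[0]/1.5,p[1]/1.5,.02).round(3))
big=cv2.resize(t[160:205,125:185],None,fx=8,fy=8,interpolation=cv2.INTER_CUBIC)
b2=cv2.resize(s[245:315,180:225],(int(45*360/70),360),interpolation=cv2.INTER_CUBIC)
save(np.hstack([big,b2]),"can.png"); print(big.shape,b2.shape)
E
```

```text
top green [267  27  23  19 156] [279.75        36.02564103] [ 1.055  -0.1451  0.131 ] [ 1.1287 -0.1535  0.0265]
top green [301 159  14  14 148] [307.34459459 165.7972973 ] [ 0.595  -0.2295  0.131 ] [ 0.6234 -0.2463  0.0265]
top green [154 179  14   7  62] [161.20967742 181.79032258] [0.5374 0.223  0.131 ] [0.5602 0.2507 0.0265]
top green [137 181   5   4  15] [139.  182.4] [0.5346 0.2924 0.131 ] [0.5571 0.327  0.0265]
top green [ 71 205  10  18 110] [ 75.56363636 213.25454545] [0.435  0.4857 0.131 ] [0.4477 0.5393 0.0265]
scene green [240 133  11  12 101] [245.04950495 138.73267327] [ 0.5977 -0.2209  0.131 ] [ 0.6281 -0.31    0.0265]
scene green [204 266   6  12  22] [206.72727273 271.27272727] [0.543  0.2832 0.131 ] [0.5684 0.2395 0.0265]
scene green [199 290   5   6  17] [200.76470588 292.47058824] [0.5356 0.3463 0.131 ] [0.5605 0.3083 0.0265]
[ 224  155   94   50 2684]
((0.5796855688095093, -0.11924411356449127), (0.17066630721092224, 0.31448930501937866), 3.0130574703216553) [[ 0.48620507  0.03329775]
 [ 0.5027357  -0.2807568 ]
 [ 0.67316604 -0.27178597]
 [ 0.65663546  0.04226857]]
can [0.5583 0.3467 0.0265]
can [0.5671 0.2028 0.0265]
can [0.5941 0.2755 0.0265]
can [0.5316 0.2713 0.0265]
stapler [0.408 0.153 0.02 ]
phone [ 0.446 -0.471  0.02 ]
charger [ 0.607 -0.46   0.02 ]
lighter [0.438 0.337 0.02 ]
(360, 480, 3) (360, 231, 3)
```

View pics/can.png

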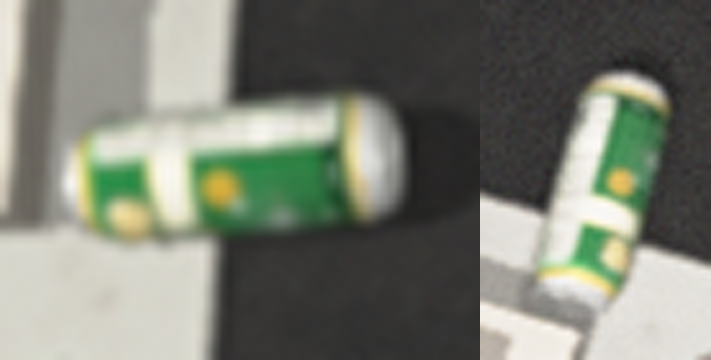

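The crop shows the can with its ends at x=62 (left) and x=406 (right), and the axis from about (98,184) to (358,157) in 8x crop pixels. The plate fit is 170.7 x 314.5 mm against a true 170 x 315, so the stand pose is good.

```bash
cat >> h.py <<'E'
def delta(p,rpy,s=None):
    "rows from the present pose to p,rpy"
    s=s or observe(); T=R.from_euler('xyz',s["tool_rot"]); G=R.from_euler('xyz',rpy)
    return np.r_[T.inv().apply(np.array(p)-s["position"])/.5, (T.inv()*G).as_rotvec()/np.radians(120)].round(4)
E
python3 - <<'E'
from h import *
a=[plane("top",125+(x-3.5)/8,160+(y-3.5)/8,z).round(4) for x,y,z in((98,184,.0265),(358,157,.0265),(66,188,.035),(404,154,.0265))]
print(a); d=a[1]-a[0]; print("yaw of can",np.arctan2(d[1],d[0]),"len",np.linalg.norm(a[3]-a[2]),"mid",(a[2]+a[3])/2)
m=[plane("scene",180+(x-3)/5.14,245+(y-3)/5.14,z).round(4) for x,y,z in((627-480,85,.03),(572-480,295,.03))]; print(m,(m[0]+m[1])/2)
print(delta([.48,-.2,.28],[-3.1416,0,.9]),delta([.565,.2,.2],[-3.1416,0,1.6]))
E
```

```text
[array([0.5565, 0.3345, 0.0265]), array([0.5696, 0.2235, 0.0265]), array([0.5528, 0.3452, 0.035 ]), array([0.5712, 0.204 , 0.0265])]
yaw of can -1.4533217030890169 len 0.1426472922981716 mid [0.562   0.2746  0.03075]
[array([0.5764, 0.2076, 0.03  ]), array([0.5585, 0.3392, 0.03  ])] [0.56745 0.2734  0.03   ]
[ 7.606e-01 -5.402e-01 -9.790e-02 -5.000e-04 -1.000e-04 -2.599e-01] [ 1.1986e+00 -1.2308e+00  6.2700e-02 -4.0000e-04 -3.0000e-04 -5.9410e-01]
```

Request:
play_rows(
  deltas=[
    [0.76,-0.54,-0.098,0,0,-0.26,0],
    [0.76,-0.54,-0.098,0,0,-0.26,0],
    [0.76,-0.54,-0.098,0,0,-0.26,0],
    [0.76,-0.54,-0.098,0,0,-0.26,0],
    [0.76,-0.54,-0.098,0,0,-0.26,0],
    [0.76,-0.54,-0.098,0,0,-0.26,0],
    [0.76,-0.54,-0.098,0,0,-0.26,0],
    [0.76,-0.54,-0.098,0,0,-0.26,0],
    [0.76,-0.54,-0.098,0,0,-0.26,0],
    [0.76,-0.54,-0.098,0,0,-0.26,0],
  ],
)

```text
clock: 1.1
position: [0.4821, -0.1959, 0.2807]
tool_rot: [3.141, -0.002, 0.905]
force: [-0.1, -0.1, -0.5]
grip_width: 0.0852
finger_force: 0.0
```

```bash
python3 - <<'E'
from h import *
s=observe();print(s["clock"],s["qpos"].round(3),s["position"],s["tool_rot"]);print(delta([.563,.274,.19],[-3.1416,0,1.69]))
E
```

```text
1.1 [ 0.538  0.316 -0.336  1.801  0.117  1.044 -0.508] [ 0.48210904 -0.19591329  0.28074157] [ 3.1413946e+00 -1.6208466e-03  9.0523100e-01]
[ 8.388e-01 -4.531e-01  1.828e-01  4.000e-04 -7.000e-04 -3.747e-01]
```

Request:
play_rows(
  deltas=[
    [0.84,-0.453,0.183,0,0,-0.375,0],
    [0.84,-0.453,0.183,0,0,-0.375,0],
    [0.84,-0.453,0.183,0,0,-0.375,0],
    [0.84,-0.453,0.183,0,0,-0.375,0],
    [0.84,-0.453,0.183,0,0,-0.375,0],
    [0.84,-0.453,0.183,0,0,-0.375,0],
    [0.84,-0.453,0.183,0,0,-0.375,0],
    [0.84,-0.453,0.183,0,0,-0.375,0],
    [0.84,-0.453,0.183,0,0,-0.375,0],
    [0.84,-0.453,0.183,0,0,-0.375,0],
  ],
)

```text
clock: 2.1
position: [0.5628, 0.2727, 0.1878]
tool_rot: [-3.141, -0.001, 1.688]
force: [0.2, -0.6, -0.0]
grip_width: 0.0853
finger_force: 0.0
```

Request:
play_rows(
  deltas=[
    [0,0,0,0,0,0,0],
    [0,0,0,0,0,0,0],
  ],
)

```text
clock: 2.3
position: [0.5628, 0.2699, 0.188]
tool_rot: [-3.14, 0.0, 1.687]
force: [-0.4, -0.6, 0.2]
grip_width: 0.0851
finger_force: 0.0
```

```bash
python3 - <<'E'
from h import *
s=observe();print(s["clock"],s["qpos"].round(3),s["position"],s["tool_rot"])
c=cal("wrist"); im=grab_frame("wrist"); save(cv2.resize(im,(768,576)),"w1.png"); np.save("pics/w1.npy",im)
import pickle; pickle.dump(c,open("pics/w1.pkl","wb")); print(c[0])
for k in((.563,.274,.0265),(.571,.207,.0265),(.555,.341,.0265)): print(proj("wrist",k,c)*1.5)
E
```

```text
2.3 [-0.178  0.617 -0.55   1.623  0.365  1.007 -0.727] [0.56284614 0.2699022  0.18804332] [-3.14029613e+00  3.23209700e-04  1.68712193e+00]
{'fovy': 62.22069442093774, 'cx': 251.8350064280549, 'cy': 192.00933082279352, 'k1': -0.07383327459673945, 'xyz': array([0.55304824, 0.35001631, 0.33037936]), 'rotation': array([2.82543115, 0.00316018, 0.11633329])}
[380.83704851 255.02068235]
[380.88232824 348.74660051]
[380.76395109 148.5989056 ]
```

View pics/w1.png

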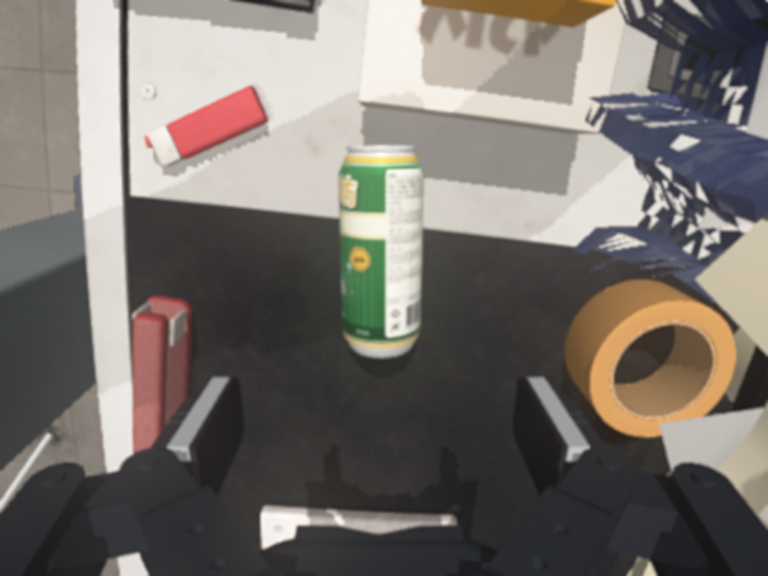

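The wrist view shows the can at x 340–422, y 146–357 (1.5x pixels). That matches the projection of my estimate, centred on x=381, so I'll descend and grip.

Request:
play_rows(
  deltas=[
    [0.008,0,0.08,0,0,0,0],
    [0.008,0,0.16,0,0,0,0],
    [0.008,0,0.24,0,0,0,0],
    [0.008,0,0.3,0,0,0,0],
    [0.008,0,0.34,0,0,0,0],
    [0.008,0,0.362,0,0,0,0],
    [0.008,0,0.362,0,0,0,0],
    [0.008,0,0.362,0,0,0,1],
    [0.008,0,0.362,0,0,0,1],
    [0.008,0,0.362,0,0,0,1],
  ],
  newtons=40,
)

```text
clock: 3.35
position: [0.5636, 0.2735, 0.0093]
tool_rot: [3.14, -0.0, 1.685]
force: [0.1, -2.3, 6.2]
grip_width: 0.0506
finger_force: 40.5
```

Request:
play_rows(
  deltas=[
    [0,0,0,0,0,0,1],
    [0,0,0,0,0,0,1],
    [0,0,0,0,0,0,1],
    [0,0,0,0,0,0,1],
  ],
)

```text
clock: 3.75
position: [0.5636, 0.2735, 0.0092]
tool_rot: [3.14, -0.0, 1.685]
force: [-0.4, -2.5, 10.0]
grip_width: 0.05
finger_force: 40.9
```

Request:
play_rows(
  deltas=[
    [0,0,-0.02,0,0,0,1],
    [0,0,-0.08,0,0,0,1],
    [0,0,-0.16,0,0,0,1],
    [0,0,-0.24,0,0,0,1],
    [0,0,-0.3,0,0,0,1],
    [0,0,-0.34,0,0,0,1],
    [0,0,-0.36,0,0,0,1],
    [0,0,-0.36,0,0,0,1],
  ],
)

```text
clock: 4.55
position: [0.5633, 0.2735, 0.1892]
tool_rot: [3.14, -0.0, 1.686]
force: [-0.4, 0.4, -3.2]
grip_width: 0.0504
finger_force: 43.7
```

```bash
python3 - <<'E'
from h import *
s=observe();print(s["clock"],s["qpos"].round(3),s["position"],s["tool_rot"],s["force"],s["grip_width"])
print(delta([.5746,-.0218,.187],[3.1416,0,.0526]))
c=cal("wrist"); im=grab_frame("wrist"); save(cv2.resize(im,(600,450)),"w2.png")
E
```

```text
4.55 [-0.181  0.618 -0.553  1.619  0.368  1.008 -0.735] [0.56327177 0.27349657 0.18915894] [ 3.13972039e+00 -4.94637979e-04  1.68556664e+00] [-0.43236934  0.43012363 -3.2449846 ] 0.05038737001883144
[-5.893e-01 -4.510e-02  3.900e-03  5.000e-04 -9.000e-04  7.797e-01]
```

View pics/w2.png

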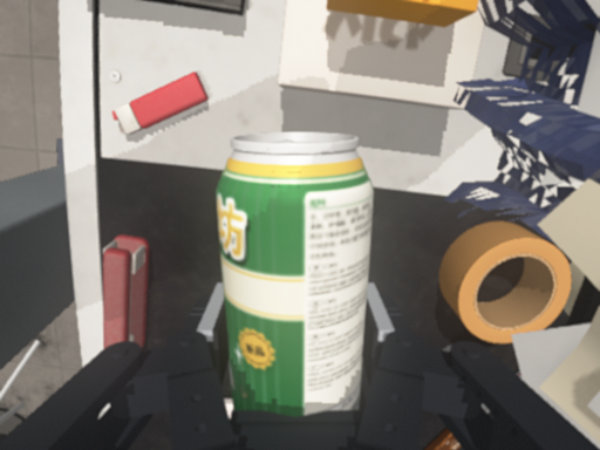

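The can is gripped squarely, with its axis vertical in the picture at x≈295. The far rim's top is at (295,133) of 600 px. I'll check the axial offset with that.

```bash
python3 - <<'E'
from h import *
s=observe(); T=R.from_euler('xyz',s["tool_rot"])
k=512/600
for v,z in((133,.2303),(180,.2328),(152,.2303)):
    p=plane("wrist",295*k,v*k,z); print(p, T.inv().apply(p-s["position"]))
E
```

```text
[0.55357154 0.34601442 0.2303    ] [ 0.07337154 -0.00085477 -0.04246477]
[0.55495096 0.33409249 0.2328    ] [ 0.06136996 -0.00084934 -0.0449642 ]
[0.55413858 0.34109651 0.2303    ] [ 0.06842105 -0.00085479 -0.04246454]
```

Request:
play_rows(
  deltas=[
    [-0.02,0,0,0,0,0.04,1],
    [-0.08,-0.005,0,0,0,0.1,1],
    [-0.15,-0.01,0,0,0,0.17,1],
    [-0.22,-0.02,0,0,0,0.24,1],
    [-0.29,-0.025,0,0,0,0.31,1],
    [-0.36,-0.03,0,0,0,0.38,1],
    [-0.43,-0.035,0,0,0,0.45,1],
    [-0.5,-0.04,0,0,0,0.52,1],
    [-0.56,-0.045,0,0,0,0.59,1],
    [-0.588,-0.05,0,0,0,0.66,1],
  ],
)

```text
clock: 5.6
position: [0.571, -0.025, 0.1863]
tool_rot: [3.141, 0.003, 0.294]
force: [0.1, -0.2, -2.8]
grip_width: 0.0502
finger_force: 43.7
```

Request:
play_rows(
  deltas=[
    [0,0,0,0,0,0.06,1],
    [0,0,0,0,0,0.12,1],
    [0,0,0,0,0,0.12,1],
    [0,0,0,0,0,0.12,1],
  ],
)

```text
clock: 6.0
position: [0.5713, -0.0214, 0.1869]
tool_rot: [3.141, 0.001, 0.056]
force: [0.3, 0.2, -3.3]
grip_width: 0.05
finger_force: 43.7
```

```bash
python3 - <<'E'
from h import *
s=observe();print(s["clock"],s["qpos"].round(3),s["position"],s["tool_rot"],s["force"],s["grip_width"])
out=[]
for n in("top","scene"):
    im=grab_frame(n); np.save("pics/%s1.npy"%n,im); c=proj(n,[.575,-.06,.1]).astype(int)
    print(n,c); out.append(cv2.resize(im[c[1]-48:c[1]+48,c[0]-64:c[0]+64],(400,300),interpolation=cv2.INTER_CUBIC))
im=grab_frame("wrist"); out.append(cv2.resize(im,(400,300)))
c=cal("wrist"); y=[.0526]; X=np.array([.0,0]);st=np.array([.5801,-.1267,0]);Rz=R.from_euler('z',.0526)
for p in((-42,105,52),(42,105,52),(85,165,12),(-85,165,12),(85,105,12)): print(p,proj("wrist",st+Rz.apply(np.array(p)/1000.),c)*400/512)
z=np.zeros_like(out[0]); save(np.vstack([np.hstack(out[:2]),np.hstack([out[2],z])]),"w3.png")
E
```

```text
6.0 [ 0.033  0.492 -0.138  1.782  0.085  0.875 -1.657] [ 0.57134253 -0.02135923  0.18692633] [3.14142101e+00 1.46817794e-03 5.63846468e-02] [ 0.32298429  0.17081186 -3.31709812] 0.04998606105296429
top [252 173]
scene [236 181]
(-42, 105, 52) [197.84464928 170.87939812]
(42, 105, 52) [198.10536134 100.80443091]
(85, 165, 12) [148.80812254  61.34719012]
(-85, 165, 12) [155.45089046 187.57763545]
(85, 105, 12) [198.07183984  61.20142868]
```

View pics/w3.png

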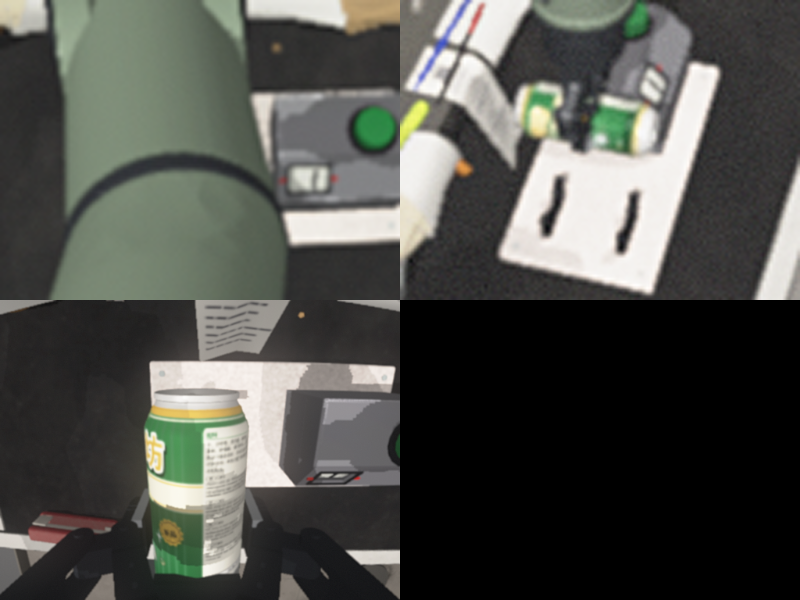

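The wrist view shows the plate's back-left corner at (150,62), with (149,61) predicted, and the can centred over the cradle at x≈197 (198 expected). I'll lower it.

Request:
play_rows(
  deltas=[
    [0,0,0.06,0,0,0,1],
    [0,0,0.12,0,0,0,1],
    [0,0,0.18,0,0,0,1],
    [0,0,0.22,0,0,0,1],
    [0,0,0.25,0,0,0,1],
    [0,0,0.27,0,0,0,1],
    [0,0,0.276,0,0,0,1],
    [0,0,0.276,0,0,0,1],
  ],
)

```text
clock: 6.95
position: [0.572, -0.0217, 0.0502]
tool_rot: [3.141, -0.0, 0.052]
force: [-0.1, -0.3, -3.3]
grip_width: 0.0501
finger_force: 43.7
```

Request:
play_rows(
  deltas=[
    [0,0,0.004,0,0,0,1],
    [0,0,0.008,0,0,0,1],
    [0,0,0.008,0,0,0,1],
  ],
)

```text
clock: 7.25
position: [0.5727, -0.0221, 0.0481]
tool_rot: [3.141, -0.002, 0.052]
force: [-11.0, -3.8, 32.4]
grip_width: 0.0503
finger_force: 48.9
```

```bash
python3 - <<'E'
from h import *
s=observe();print(s["clock"],s["position"],s["force"],s["moment"])
im=grab_frame("scene"); c=proj("scene",[.575,-.02,.06]).astype(int); print(c)
a=cv2.resize(im[c[1]-36:c[1]+36,c[0]-36:c[0]+36],(400,400),interpolation=cv2.INTER_CUBIC)
w=cv2.resize(grab_frame("wrist")[96:],(400,225)); w=np.vstack([w,np.zeros((175,400,3),np.uint8)])
save(np.hstack([a,w]),"p1.png")
E
```

```text
7.25 [ 0.5727097  -0.02211338  0.04814326] [-11.0225638   -3.76627434  32.39298218] [-0.09357069  2.11208281  0.1704511 ]
[232 197]
```

View pics/p1.png

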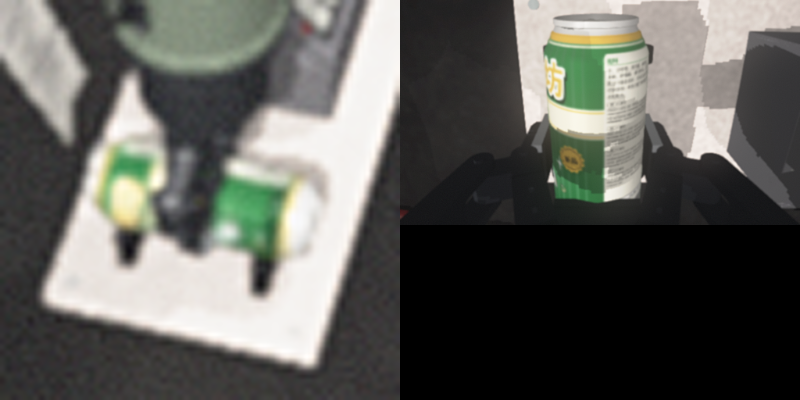

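The can lies across both saddles, and the far saddle shows evenly either side of it at 543 and 650. I'll ease off and release.

Request:
play_rows(
  deltas=[
    [0,0,-0.002,0,0,0,1],
    [0,0,-0.003,0,0,0,1],
    [0,0,-0.003,0,0,0,1],
  ],
)

```text
clock: 7.65
position: [0.5726, -0.0221, 0.0487]
tool_rot: [3.141, -0.002, 0.052]
force: [-2.7, -3.0, 9.8]
grip_width: 0.0503
finger_force: 46.3
```

Request:
play_rows(
  deltas=[
    [0,0,0,0,0,0,0.5],
    [0,0,0,0,0,0,0],
    [0,0,0,0,0,0,0],
    [0,0,0,0,0,0,0],
    [0,0,0,0,0,0,0],
    [0,0,0,0,0,0,0],
  ],
)

```text
clock: 8.25
position: [0.5718, -0.0215, 0.0473]
tool_rot: [-3.142, -0.0, 0.052]
force: [0.5, 0.5, 0.3]
grip_width: 0.0854
finger_force: 0.0
```

Request:
play_rows(
  deltas=[
    [0,0,-0.02,0,0,0,0],
    [0,0,-0.08,0,0,0,0],
    [0,0,-0.16,0,0,0,0],
    [0,0,-0.24,0,0,0,0],
    [0,0,-0.3,0,0,0,0],
    [0,0,-0.34,0,0,-0.06,0.5],
    [0,0.1,-0.34,0,0,-0.13,1],
    [0.02,0.2,-0.34,0,0,-0.2,1],
    [0.04,0.3,-0.34,0,0,-0.27,1],
    [0.07,0.4,-0.34,0,0,-0.34,1],
  ],
)

```text
clock: 9.25
position: [0.6141, -0.2132, 0.2185]
tool_rot: [3.141, -0.0, 0.766]
force: [0.6, 0.9, 0.1]
grip_width: 0.0123
finger_force: 0.0
```

Request:
play_rows(
  deltas=[
    [0,0,0,0,0,-0.07,1],
    [0,0,0,0,0,-0.14,1],
    [0,0,0,0,0,-0.21,1],
    [0,0,0,0,0,-0.28,1],
    [0,0,0,0,0,-0.35,1],
    [0,0,0,0,0,-0.42,1],
    [0,0,0,0,0,-0.49,1],
    [0,0,0,0,0,-0.56,1],
    [0,0,0,0,0,-0.63,1],
    [0,0,0,0,0,-0.68,1],
  ],
)

```text
clock: 10.25
position: [0.6141, -0.2113, 0.218]
tool_rot: [-3.141, 0.0, 2.19]
force: [-0.2, -0.2, 0.2]
grip_width: 0.0006
finger_force: 0.0
```

```bash
python3 - <<'E'
from h import *
s=observe();print(s["clock"],s["qpos"].round(3),s["position"],s["tool_rot"],s["force"])
im=grab_frame("wrist"); C=cal("wrist"); t=grab_frame("top"); np.save("pics/w4.npy",im); np.save("pics/t4.npy",t)
for n,I,CC in(("wrist",im,C),("top",t,cal("top"))):
    h=cv2.cvtColor(I,cv2.COLOR_RGB2HSV); m=((h[...,0]>45)&(h[...,0]<80)&(h[...,1]>130)&(h[...,2]>50)).astype(np.uint8)
    k,l,st,ce=cv2.connectedComponentsWithStats(m)
    for i in range(1,k):
        if st[i][4]>60: print(n,st[i],ce[i],plane(n,*ce[i],.131,CC))
    print("pred",proj(n,[.5976,-.231,.131],CC), "cradle",proj(n,[.5746,-.0218,.062],CC))
a=cv2.resize(im,(512,384)); c=proj("top",[.575,-.06,.1]).astype(int)
b=cv2.resize(t[c[1]-48:c[1]+48,c[0]-36:c[0]+36],(288,384),interpolation=cv2.INTER_CUBIC)
save(np.hstack([a,b]),"w4.png")
E
```

```text
10.25 [ 0.624  0.635 -0.607  1.522  0.389  1.107  0.552] [ 0.61405263 -0.21126993  0.21803215] [-3.14137869e+00  4.63102889e-04  2.19021448e+00] [-0.15339821 -0.16543908  0.24192753]
wrist [ 197  178   50   52 1989] [222.09351433 204.16138763] [ 0.59726296 -0.22798857  0.131     ]
pred [220.2669676  207.37289484] cradle [346.97218235 -27.67265505]
top [267  26  23  20 159] [279.63522013  35.96226415] [ 1.05525911 -0.14466607  0.131     ]
top [301 159  14  14 146] [307.34246575 165.79452055] [ 0.59497539 -0.22948987  0.131     ]
top [ 71 205  10  18 110] [ 75.56363636 213.25454545] [0.43496746 0.48570776 0.131     ]
pred [307.80719759 164.9909456 ] cradle [241.29654646 176.27602684]
```

View pics/w4.png

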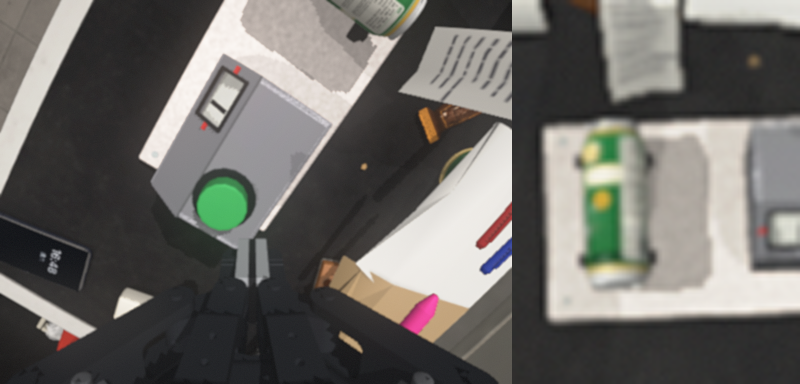

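The can lies centred in both saddles. The button is seen at (222,204), which is world (.597,-.229) and matches the prediction. The window is at about (222,97) in the wrist view.

Request:
play_rows(
  deltas=[
    [-0.005,-0.025,0.04,0,0,0,1],
    [-0.01,-0.049,0.1,0,0,0,1],
    [-0.01,-0.049,0.15,0,0,0,1],
    [-0.01,-0.049,0.156,0,0,0,1],
    [-0.01,-0.049,0.156,0,0,0,1],
  ],
)

```text
clock: 10.85
position: [0.5973, -0.2289, 0.1398]
tool_rot: [-3.142, -0.0, 2.183]
force: [-1.0, 1.1, -0.1]
grip_width: 0.0001
finger_force: 0.0
```

```bash
cat > look.py <<'E'
from h import *
import sys
s=observe();print(s["clock"],s["position"],s["tool_rot"],s["force"].round(1))
im=grab_frame("wrist"); C=cal("wrist")
st=np.array([.5801,-.1267,0]);Rz=R.from_euler('z',.0526)
q=[(-28,-53),(-28,-93)]
h=cv2.cvtColor(im,cv2.COLOR_RGB2HSV)
red=((h[...,0]<8)|(h[...,0]>172))&(h[...,1]>130)&(h[...,2]>70)
n,l,S,ce=cv2.connectedComponentsWithStats(red.astype(np.uint8))
for i in range(1,n):
    if S[i][4]>4 and S[i][1]<260: print("red",S[i],ce[i].round(1),plane("wrist",*ce[i],.095,C).round(3), Rz.inv().apply(plane("wrist",*ce[i],.095,C)-st).round(3))
np.save("pics/look.npy",im)
t=grab_frame("top"); np.save("pics/lookt.npy",t)
h=cv2.cvtColor(t,cv2.COLOR_RGB2HSV)
red=((h[...,0]<8)|(h[...,0]>172))&(h[...,1]>110)&(h[...,2]>60); w=red[165:200,270:305]; print("top red",w.sum(),np.argwhere(w).mean(0) if w.any() else 0)
E
python3 look.py
```

```text
10.85 [ 0.59728438 -0.22890111  0.13978148] [-3.14151800e+00 -2.90871277e-04  2.18290587e+00] [-1.   1.1 -0.1]
red [268  47  10  12  68] [272.5  52.4] [ 0.549 -0.14   0.095] [-0.032 -0.012  0.095]
red [220 128   9  10  58] [224.  132.5] [ 0.552 -0.192  0.095] [-0.032 -0.064  0.095]
top red 2 [17. 16.]
```

The two index marks sit at (272,52) and (224,132), so the window is in view. First press.

Request:
play_rows(
  deltas=[
    [0,0,0.01,0,0,0,1],
    [0,0,0.02,0,0,0,1],
    [0,0,0.03,0,0,0,1],
    [0,0,0.04,0,0,0,1],
    [0,0,0.05,0,0,0,1],
    [0,0,0.054,0,0,0,1],
    [0,0,0.054,0,0,0,1],
  ],
)

```text
clock: 11.65
position: [0.5976, -0.2293, 0.1127]
tool_rot: [3.141, 0.001, 2.184]
force: [-0.2, 0.3, 4.3]
grip_width: 0.0002
finger_force: 2.0
```

Request:
play_rows(
  deltas=[
    [0,0,0.001,0,0,0,1],
    [0,0,0.001,0,0,0,1],
  ],
)

```text
clock: 11.85
position: [0.5977, -0.2293, 0.1126]
tool_rot: [3.141, 0.001, 2.184]
force: [-1.4, 0.5, 12.3]
grip_width: -0.0001
finger_force: 5.9
```

12 N with no further travel means it is fully down. Up and look.

Request:
play_rows(
  deltas=[
    [0,0,-0.01,0,0,0,1],
    [0,0,-0.03,0,0,0,1],
    [0,0,-0.05,0,0,0,1],
    [0,0,-0.055,0,0,0,1],
    [0,0,-0.055,0,0,0,1],
  ],
)

```text
clock: 12.35
position: [0.5972, -0.2294, 0.1399]
tool_rot: [3.141, 0.001, 2.184]
force: [-0.1, -0.4, -0.5]
grip_width: -0.0003
finger_force: 0.0
```

```bash
python3 look.py; python3 - <<'E'
from h import *
im=np.load("pics/look.npy"); M=cv2.getRotationMatrix2D((248,92),-120,1.0); 
c=cv2.rotate(im[40:145,200:300],cv2.ROTATE_180); t=np.load("pics/lookt.npy")[160:200,265:315]
save(np.hstack([cv2.resize(c,(381,400),interpolation=cv2.INTER_CUBIC),cv2.resize(t,(400,400),interpolation=cv2.INTER_CUBIC)]),"d1.png")
E
```

```text
12.35 [ 0.59723682 -0.2293952   0.1398947 ] [3.14122883e+00 7.22322136e-04 2.18430213e+00] [-0.1 -0.4 -0.5]
red [268  46  11  12  71] [273.1  51.7] [ 0.548 -0.141  0.095] [-0.033 -0.012  0.095]
red [221 127   9  11  59] [224.6 132. ] [ 0.551 -0.192  0.095] [-0.033 -0.064  0.095]
top red 2 [17. 16.]
```

View pics/d1.png

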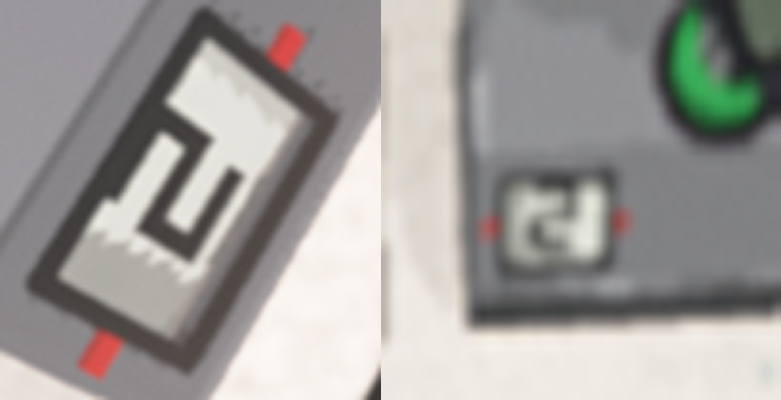

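The window shows a white face with a black "2", square between the red marks. I expect three more presses and will check for red after each.

Request:
play_rows(
  deltas=[
    [0,0,0.012,0,0,0,1],
    [0,0,0.024,0,0,0,1],
    [0,0,0.034,0,0,0,1],
    [0,0,0.044,0,0,0,1],
    [0,0,0.052,0,0,0,1],
    [0,0,0.055,0,0,0,1],
    [0,0,0.055,0,0,0,1],
  ],
)

```text
clock: 13.15
position: [0.5972, -0.2293, 0.1125]
tool_rot: [-3.141, 0.001, 2.184]
force: [-6.2, 0.8, 22.2]
grip_width: 0.0
finger_force: 11.0
```

Request:
play_rows(
  deltas=[
    [0,0,-0.01,0,0,0,1],
    [0,0,-0.03,0,0,0,1],
    [0,0,-0.05,0,0,0,1],
    [0,0,-0.055,0,0,0,1],
    [0,0,-0.055,0,0,0,1],
  ],
)

```text
clock: 13.65
position: [0.5972, -0.2293, 0.1397]
tool_rot: [3.141, 0.0, 2.184]
force: [-0.1, 0.2, -0.3]
grip_width: 0.0001
finger_force: 0.0
```

```bash
python3 look.py; cp pics/look.npy pics/l3.npy;cp pics/lookt.npy pics/lt3.npy
```

```text
13.65 [ 0.59718906 -0.22934338  0.13968027] [3.14136430e+00 4.76440215e-04 2.18433429e+00] [-0.1  0.2 -0.3]
red [268  46  11  12  68] [273.2  51.7] [ 0.548 -0.14   0.095] [-0.033 -0.012  0.095]
red [221 127   9  11  60] [224.6 132. ] [ 0.551 -0.192  0.095] [-0.033 -0.064  0.095]
top red 2 [17. 16.]
```

No red yet, so this should be the 3. Next press.

Request:
play_rows(
  deltas=[
    [0,0,0.012,0,0,0,1],
    [0,0,0.024,0,0,0,1],
    [0,0,0.034,0,0,0,1],
    [0,0,0.044,0,0,0,1],
    [0,0,0.052,0,0,0,1],
    [0,0,0.0545,0,0,0,1],
    [0,0,0.0545,0,0,0,1],
  ],
)

```text
clock: 14.45
position: [0.5972, -0.2293, 0.1125]
tool_rot: [-3.141, 0.0, 2.184]
force: [-6.0, 1.6, 18.6]
grip_width: 0.0
finger_force: 9.2
```

Request:
play_rows(
  deltas=[
    [0,0,-0.01,0,0,0,1],
    [0,0,-0.03,0,0,0,1],
    [0,0,-0.05,0,0,0,1],
    [0,0,-0.0545,0,0,0,1],
    [0,0,-0.0545,0,0,0,1],
  ],
)

```text
clock: 14.95
position: [0.5972, -0.2293, 0.1397]
tool_rot: [3.141, 0.001, 2.184]
force: [-0.2, -0.5, 0.4]
grip_width: 0.0
finger_force: 0.0
```

```bash
python3 look.py
```

```text
14.95 [ 0.59721075 -0.22933975  0.13972162] [3.14126464e+00 5.50478746e-04 2.18432961e+00] [-0.2 -0.5  0.4]
red [269  46  10  12  69] [273.3  51.7] [ 0.548 -0.14   0.095] [-0.033 -0.012  0.095]
red [221 127   9  11  60] [224.6 132. ] [ 0.551 -0.192  0.095] [-0.033 -0.064  0.095]
top red 2 [17. 16.]
```

Still white, so this should be the 4. One more press.

Request:
play_rows(
  deltas=[
    [0,0,0.012,0,0,0,1],
    [0,0,0.024,0,0,0,1],
    [0,0,0.034,0,0,0,1],
    [0,0,0.044,0,0,0,1],
    [0,0,0.052,0,0,0,1],
    [0,0,0.0545,0,0,0,1],
    [0,0,0.0545,0,0,0,1],
  ],
)

```text
clock: 15.75
position: [0.5972, -0.2293, 0.1125]
tool_rot: [-3.141, 0.0, 2.184]
force: [-5.8, -0.1, 17.3]
grip_width: 0.0002
finger_force: 9.2
```

Request:
play_rows(
  deltas=[
    [0,0,-0.01,0,0,0,1],
    [0,0,-0.03,0,0,0,1],
    [0,0,-0.05,0,0,0,1],
    [0,0,-0.08,0,0,0,1],
    [0,0,-0.1,0,0,0,1],
  ],
)

```text
clock: 16.25
position: [0.5974, -0.2293, 0.1637]
tool_rot: [3.141, 0.001, 2.184]
force: [0.5, 0.4, -0.3]
grip_width: 0.0002
finger_force: 0.0
```

```bash
python3 look.py; python3 - <<'E'
from h import *
im=np.load("pics/look.npy"); C=cal("wrist"); c=proj("wrist",[.550,-.166,.095],C).astype(int); print(c)
c=cv2.rotate(im[max(c[1]-60,0):c[1]+60,c[0]-55:c[0]+55],cv2.ROTATE_180); t=np.load("pics/lookt.npy")[150:210,215:315]
save(np.hstack([cv2.resize(c,(367,400),interpolation=cv2.INTER_CUBIC),cv2.resize(t,(420,400),interpolation=cv2.INTER_CUBIC)]),"d2.png")
E
```

```text
16.25 [ 0.59738336 -0.22926249  0.16369698] [3.14099262e+00 7.21191877e-04 2.18445425e+00] [ 0.5  0.4 -0.3]
red [267  52   8   9  49] [270.4  56. ] [ 0.549 -0.141  0.095] [-0.032 -0.012  0.095]
red [ 226   62   54   67 1143] [252.  94.] [ 0.553 -0.166  0.095] [-0.029 -0.038  0.095]
red [224 123   8   9  47] [227.3 127. ] [ 0.552 -0.193  0.095] [-0.032 -0.064  0.095]
red [508 202   4   4  11] [509.5 203.8] [ 0.755 -0.116  0.095] [0.175 0.001 0.095]
red [509 211   3   4   5] [510.2 212.6] [ 0.761 -0.121  0.095] [ 0.181 -0.003  0.095]
top red 71 [16.77464789 16.32394366]
[248  91]
```

View pics/d2.png

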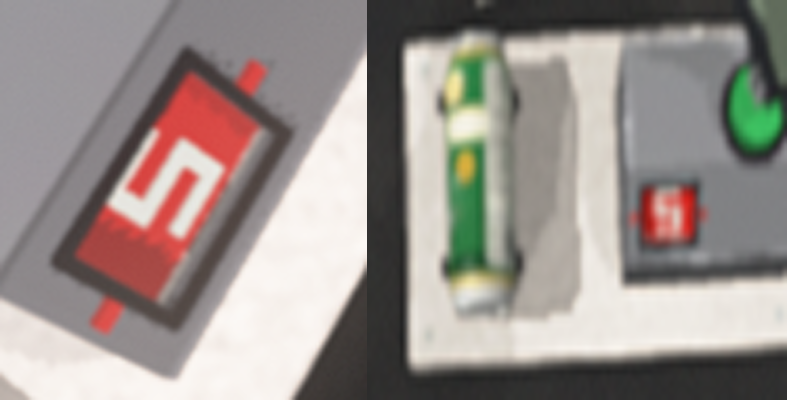

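The red 5 sits square in the window, the can rests in both saddles, and the tool is clear of the button. I'll settle and hand in.

Request:
play_rows(
  deltas=[
    [0,0,-0.04,0,0,0,1],
    [0,0,-0.06,0,0,0,1],
    [0,0,-0.06,0,0,0,1],
    [0,0,-0.06,0,0,0,1],
  ],
)

```text
clock: 16.75
position: [0.5969, -0.2293, 0.1916]
tool_rot: [-3.141, -0.0, 2.184]
force: [-0.6, -0.4, -0.5]
grip_width: -0.0001
finger_force: 0.0
```

```bash
python3 -c "
from workcell import *
print(job_done())"
```

```text
the job is handed in; nothing more can be done
None
```

The job is handed in at 16.8 s of the 45 s allowed, with no verdict returned: the can lies in both saddles, the red 5 shows square in the window after four full presses, and the arm is clear of everything.

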